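# Close and lock the stone's transit case

## Robot

A 6-joint arm with a two-finger parallel gripper is mounted at the origin on the work surface. World frame = base frame: x ahead of the robot, y to its left, z up, the work surface at z = 0. Lengths are in mm, angles in rad, forces in N, time in s.
With the tool pointing down it reaches from about 350 to 975 mm from the base axis. Payload 4.9 kg.
Tool frame: the origin (TCP) lies at the very end of the fingers, on their centre line; the grasp point (between the pads) lies 19 mm behind it; z points along the fingers, y is the direction in which the jaws open and shut (so a half turn about z gives the same grasp; the last joint's range is limited). The gripper opens to 85 mm and grips with 20 to 120 N. Pads are 22 mm wide; open, the fingers measure 114 mm over their backs; the gripper's body (76 mm by 85 mm) begins 54 mm behind the grasp point. The pads swing forward as they close: fully open they stand 13 mm farther back than shut.
Start: joints at [1.191, 0.053, 1.613, -0, 1.476, -0.119], TCP at [161.149, 603.848, 231.304] pointing down, gripper open.
Joint ranges: [-3.01, 3.01], [-1.01, 2.22], [0.06, 2.58], [-1.02, 4.17], [0.09, 2.62], [-3.14, 3.14]. Speed limits (rad/s): [2.57, 2.57, 3.14, 3.14, 3.14, 3.14].

## Interface

Orientations are given as a unit quaternion [x, y, z, w].
In Python, from bench import observe, camera, close_job gives the robot as it stands.
- The arm moves only by the tool step_arm, never from a script. Its argument "motion" is a list that holds one entry, the list of rows, each a list of 7 numbers: the shift along the tool's x, y, z scaled (see below), then the turn, a rotation vector about the tool's x, y, z scaled (see below), then the closure, from -1 (fully open) to 1 (shut). A call has 1 to 20 rows; each row is the pose to reach, as a shift and turn from the pose commanded when the call began, along the tool's axes at that moment; what a row does not reach only later rows make up. The controller multiplies each number of a shift by 0.25 m and each number of a turn by 0.5 rad. A row lasts 1/12 s, in which the tool goes at most 41.7 mm and 7.16 degrees, less where a joint would pass 70% of its speed; a pose out of reach is approached as far as the arm can. A call with a number of a shift or a turn outside -1 to 1 is refused whole. A call with a gripper value outside its range is refused whole. The fingers move at their own pace and stop on an object; the grip force is fixed at half the most. Time passes only in rows, so rows that repeat a pose let the fingers close. It gives the time, the measured TCP pose, the force and the opening at its end, in the units of the state.
- observe(): the state, without advancing time (a new reading comes with each control period).
- camera(name): name is "scene" or "top" or "wrist"; returns a dict with "color" (400x640x3 uint8, blue, green, red), "intrinsics" (3x3 intrinsics, pixels), "world_to_cam" (4x4, takes a point from world to camera coordinates); the wrist camera has in their place "tool_from_camera" (4x4, takes a point from camera to tool coordinates, whose origin is the TCP and whose axes are the flange's). Camera axes: x right, y down, z forward; pixel columns grow to the right and rows downward; lengths in mm; the calibration is good to about 2 mm. A picture is of the moment at which its call begins: read the wrist's pose just before it. There is no depth.
- close_job(): hands the job in, once; it reports no verdict.
The state is a dict: "clock": time; "qpos": joint angles; "joint_velocities": joint speeds; "joint_efforts": joint torques, N m; "position": TCP position; "eef_rot": TCP orientation; "force": force on the tool from outside, world axes, zero at the start; "ft_torque": the same for the moment, N m; "finger_gap": opening from 0.0 (shut) to 1.0 (fully open).
Only numpy, scipy, OpenCV 4.12 (cv2) and the standard library are available. Lean on these libraries where they do the work, as an engineer would, in place of code of your own. Each camera call takes 0.05 s, during which the arm holds its last target.

## Task

Pack up the transit case on the museum bench for its loan: push its raised lid gently down until it is fully shut, then set a fingertip in the slot of the round fastener and turn it a quarter turn clockwise, to its stop, so that its white line goes from the red mark to the green mark and the lid is locked down. Only push and turn with the fingertips: do not lift or carry anything, leave the mallet, brush and foam block lying as they are, and finish clear of everything.

Things in the scene. Friction and masses are not known exactly. Their poses are not given: they have to be found in the camera images.
- case: Grey-green transit case, aluminium edges, fixed to the bench, pale stone in white foam inside. 260 (x) by 340 (y) mm, rim 115 mm above the bench. Origin: centre of its underside, z up; -x is the front, where the lid opens and the fastener is; hinge along the far top edge (x=+130, z=115 mm, along y). Shut, the lid's flat top is 127 mm above the bench
- lid (a joint): Lid angle, rad: 0 shut, grows as its front edge rises; starts at 0.25 to 0.6. Plate 262 mm from hinge to front edge, 344 mm wide, 12 mm thick; stiff friction hinges hold it where it is left. A push of 3 to 8 N down on its top, 180 mm from the hinge, moves it
- lid_edge (a point): Middle of the lid's front edge, on its top face. x runs in the lid from front to hinge, y along the edge, z out of the lid's top face
- cam (a joint): Fastener angle, rad: 0 open (white line at the red cross, case's -y side), 1.571 locked, at its stop (white line at the green bar by the lid's front edge, case's -x side). Grows clockwise from above; starts at 0 to 0.3; stays where left. Turning takes 0.1 N m (4 N at 22 mm). Its tongue, under the lid, passes beneath the keeper only if the lid is fully shut first (1 mm proud is still drawn down; more jams it)
- dial (a point): Centre of the fastener on its axis, at the dial's top: black turning cup 96 mm across, 3 mm proud of the lid's top (130 mm above the bench when shut), 198 mm from the hinge, midway along the front edge. Across it a finger slot 38 mm wide, 88 long (closed ends), 15 deep, blue floor, straight side walls to push on. z out of the lid; y along the slot, white line to -y; turns with the dial
- slot_mark (a point): Point on the slot's floor, on the white index line, 22 mm from the dial's axis and 15 mm below the dial's top; turns with the dial
- mallet: Loose sounding mallet lying in front of the case: yellow block head 62 x 36 x 36 mm and a thin wooden stick, 250 mm overall; leave alone. Origin under the joint of head and stick, x towards the head
- foam_block: Loose white foam block 110 x 60 x 45 mm lying beside the case's -y end; leave alone. Origin centre of its underside
- brush: Loose hand brush lying beside the case's +y end; leave alone. x along it, handle towards -x, origin at its underside

How it is judged (in metres and radians):
On the way, in this order (a step that is already met when the one before it is completed fails the run):
1. the lid is pushed fully shut, the fastener still open (value of joint lid below 0.015 rad and value of joint cam below 0.6 rad), for 0.2 s.
2. the fastener is turned home with the lid shut (value of joint cam above 1.45 rad and value of joint lid below 0.015 rad), for 0.2 s.
At the end, for the whole second after the job is handed in: The lid is shut to within 0.015 rad (4 mm at its front edge), the fastener has been turned to within 0.12 rad of its stop (at least 1.45 rad) and is at rest (all of step 2 and velocity of joint cam below 0.05 rad/s); the robot touches nothing.
It fails at once if the lid is swung farther open instead of shut (value of joint lid above 0.7 rad).
It fails at once if the lid is slammed (faster than 2 rad/s) (velocity of joint lid below -2 rad/s).
It fails at once if the lid or fastener is pressed with more than 60 N (contact force between any of the fingers, the arm and case above 60 N).
It fails at once if the mallet, brush or foam block is moved or lifted by more than 15 mm (distance of any of mallet, foam_block, brush from where it was at the start of the episode above 0.015 m).
It also fails if it takes over 45 s, if anything falls off the work surface, if the arm or the gripper's body presses on something with over 40 N, if the wrist force passes 120 N, or if a joint passes its speed limit or range.

## Working session

There is one attempt and no reset: what is moved stays moved. The work goes in short steps, Python scripts to look and compute and a tool call to move; the robot and the scene stay as the last step left them, time stands still between calls to the robot, and variables do not carry over. Pictures are saved under pics/ and viewed, and the job is handed in when it is done.

Besides the shell and the picture viewer there is one more tool, called as name(argument=value, ...) on one line, values as JSON. step_arm: Moves the arm, as the interface text tells. Its arguments: {"type":"object","properties":{"motion":{"type":"array"}},"required":["motion"]}

```bash
mkdir -p pics
python3 - <<'E'
from bench import observe,camera
import cv2,json,numpy as np
s=observe();print(s)
for n in("scene","top","wrist"):
    c=camera(n);cv2.imwrite(f"pics/{n}0.png",c["color"]);print(n,{k:np.round(v,3).tolist() for k,v in c.items() if k!="color"})
E
```

```text
{'clock': 0.0, 'qpos': array([ 1.19099528e+00,  5.33622829e-02,  1.61429716e+00, -8.26974991e-06,
        1.47601182e+00, -1.18985299e-01]), 'joint_velocities': array([ 9.75159480e-04,  4.06085019e-04, -2.13267924e-04, -8.35646938e-05,
        6.59627211e-04, -5.72479859e-04]), 'joint_efforts': array([-2.67713011e-03, -3.93682516e+01, -3.70166159e+01, -2.18009386e-04,
        7.25971826e-03, -2.27988789e-05]), 'position': array([160.92647282, 603.27693427, 230.05777775]), 'eef_rot': array([ 1.30038100e-01,  9.91508453e-01, -1.00816844e-03, -2.52528786e-04]), 'force': array([-0.07680334,  0.17832441, -0.32280007]), 'ft_torque': array([-0.02251298,  0.0450604 , -0.00584382]), 'finger_gap': 1.0000972095039917}
scene {'intrinsics': [[383.65, 0.0, 316.285], [0.0, 383.65, 198.369], [0.0, 0.0, 1.0]], 'world_to_cam': [[-0.785, 0.62, 0.011, 419.471], [0.519, 0.667, -0.534, -273.666], [-0.338, -0.413, -0.846, 1159.739], [0.0, 0.0, 0.0, 1.0]]}
top {'intrinsics': [[432.244, 0.0, 320.302], [0.0, 432.244, 204.721], [0.0, 0.0, 1.0]], 'world_to_cam': [[0.026, -0.999, -0.029, 43.872], [-0.982, -0.02, -0.189, 570.08], [0.188, 0.033, -0.982, 870.431], [0.0, 0.0, 0.0, 1.0]]}
wrist {'intrinsics': [[294.613, 0.0, 321.415], [0.0, 294.613, 202.59], [0.0, 0.0, 1.0]], 'tool_from_camera': [[0.001, -0.966, -0.26, 66.201], [1.0, 0.001, 0.001, 0.687], [-0.0, -0.26, 0.966, -143.142], [0.0, 0.0, 0.0, 1.0]]}
```

View pics/scene0.png

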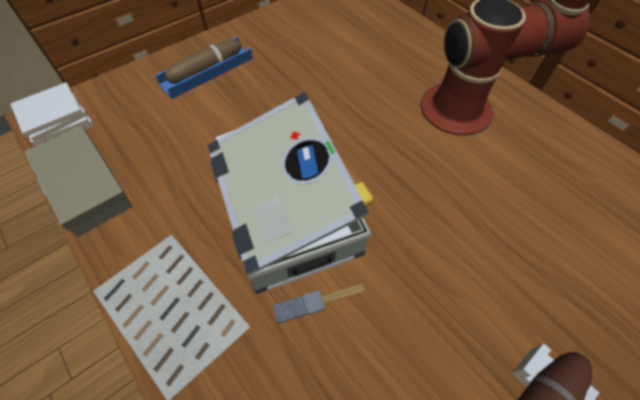

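View pics/top0.png

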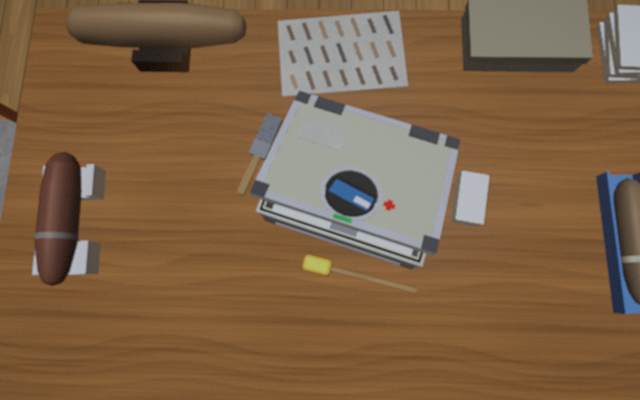

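View pics/wrist0.png

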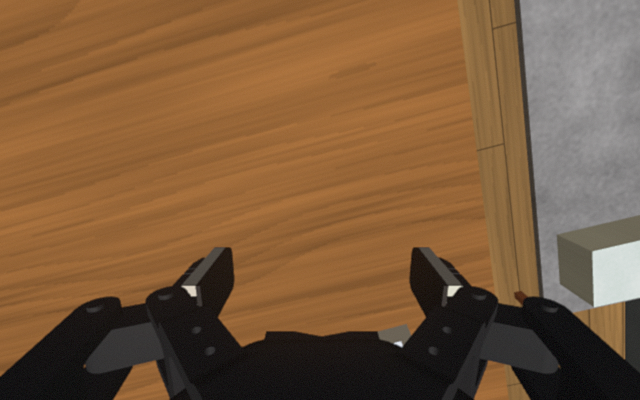

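The top view shows the case with its dial at about (351,193), red cross (389,205), green bar (342,217) and mallet at (318,265). I'll enlarge both views to read points.

Run:
```python
import cv2
a=cv2.imread("pics/top0.png")[85:275,235:495];cv2.imwrite("pics/t1.png",cv2.resize(a,None,fx=3,fy=3,interpolation=cv2.INTER_CUBIC))
a=cv2.imread("pics/scene0.png")[85:300,195:395];cv2.imwrite("pics/s1.png",cv2.resize(a,None,fx=2.75,fy=2.75,interpolation=cv2.INTER_CUBIC))
```

```text
(no output)
```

View pics/t1.png

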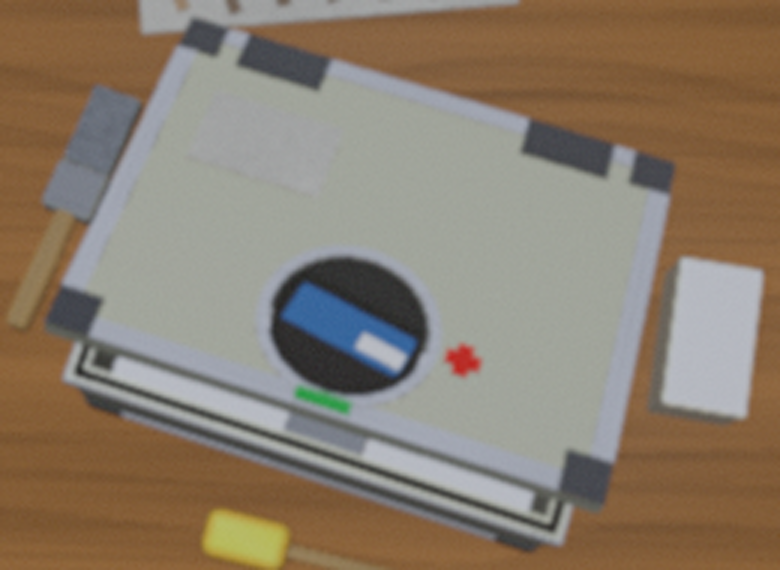

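View pics/s1.png

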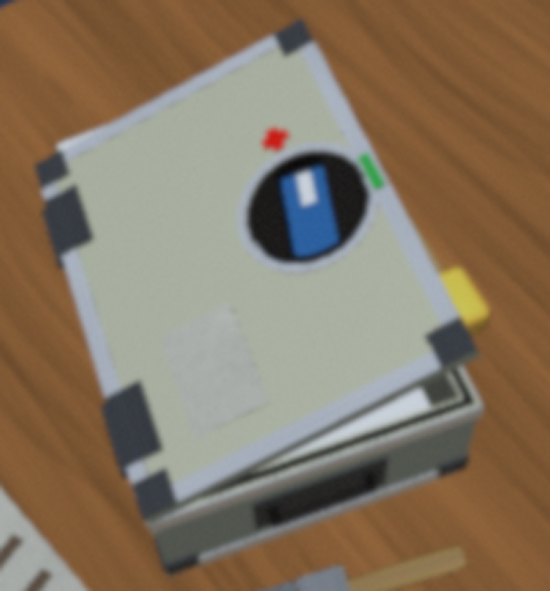

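```bash
cat > h.py <<'E'
import numpy as np,cv2
from scipy.optimize import least_squares
from scipy.spatial.transform import Rotation as R
def lidpt(p,d,y,h):
    x0,y0,yaw,th=p[:4]; c,s=np.cos(th),np.sin(th)
    X=130-d*c+h*s; Z=115+d*s+h*c
    cy,sy=np.cos(yaw),np.sin(yaw)
    return np.array([x0+cy*X-sy*y,y0+sy*X+cy*y,Z])
def proj(c,P):
    q=np.array(c["world_to_cam"])@np.append(P,1); u=np.array(c["intrinsics"])@q[:3]; return u[:2]/u[2]
E
cat > fit.py <<'E'
from h import *
from bench import camera
T,S=camera("top"),camera("scene")
t=lambda a,b:(T,(a/3+235-1/3,b/3+85-1/3)); s=lambda a,b:(S,(a/2.75+195-.3,b/2.75+85-.3))
obs=[(t(193,20),'bp'),(t(673,163),'bm'),(t(48,323),'fp'),(t(604,492),'fm'),(t(350,324),'d'),(t(463,360),'r'),(t(322,400),'g'),(t(381,352),'w'),
(s(305,22),'fm'),(s(472,343),'fp'),(s(38,168),'bm'),(s(150,513),'bp'),(s(308,210),'d'),(s(275,139),'r'),(s(372,171),'g'),(s(306,189),'w')]
def pt(p,k):
    r,g,cam,w=p[4:]
    return {'bp':lambda:lidpt(p,0,172,12),'bm':lambda:lidpt(p,0,-172,12),'fp':lambda:lidpt(p,262,172,12),'fm':lambda:lidpt(p,262,-172,12),
    'd':lambda:lidpt(p,198,0,15),'r':lambda:lidpt(p,198,-r,12),'g':lambda:lidpt(p,198+g,0,12),
    'w':lambda:lidpt(p,198+w*np.sin(cam),-w*np.cos(cam),0)}[k]()
f=lambda p:np.concatenate([proj(c,pt(p,k))-uv for (c,uv),k in obs])
o=least_squares(f,[500,-50,-.2,.4,65,55,.2,25],loss='soft_l1')
p=o.x;print(np.round(p,3));
e=f(p).reshape(-1,2)
for (x,k),r in zip(obs,e):print(k,np.round(r,1))
for k in 'bp bm fp fm d w'.split():print(k,np.round(pt(p,k)))
E
python3 fit.py
```

```text
[ 6.16793e+02 -1.80930e+01 -2.95000e-01  3.27000e-01  7.17070e+01
  5.56550e+01  1.90430e+01  2.33670e+01]
bp [-1.1 -0.2]
bm [0.3 0.4]
fp [-1.4  0.9]
fm [-0.3  4.9]
d [-0.5 -0.2]
r [-0.6  0.6]
g [-0.   0.8]
w [-0.7  0.3]
fm [-2.1 -1.4]
fp [1.  1.5]
bm [-2.6 -1.4]
bp [-3.6  1.6]
d [-2.1 -2.7]
r [-1.  -0.3]
g [-1.5 -0.2]
w [-1.1 -0.4]
bp [795. 108. 126.]
bm [ 695. -222.  126.]
fp [557. 180. 210.]
fm [ 457. -149.  210.]
d [566.  -3. 193.]
w [551. -22. 180.]
```

```bash
sed -i 's/604,492/604,503/' fit.py; python3 fit.py | head -2
cat >> h.py <<'E'
def togo(P,yaw=None,cmd=None,cyaw=None):
    from bench import observe
    s=observe(); r=R.from_quat(s["eef_rot"]); M=r.as_matrix()
    pos=s["position"] if cmd is None else np.array(cmd)
    d=M.T@(np.array(P)-pos); print("t",s["clock"],"pos",np.round(s["position"],1),"F",np.round(s["force"],1),"shift/250",np.round(d/250,4))
    y=np.arctan2(M[1,1],M[0,1]); print("yaw",y,"q6",s["qpos"][5], "" if yaw is None else ("turn/.5 about z",-(yaw-y)/.5))
    print("xaxis",np.round(M[:,0],3))
E
python3 - <<'E'
from h import *
p=[616.8,-18.1,-.295,.327]
for th in(.327,0):
    p[3]=th; P=lidpt(p,215,85,12);print(P)
    print(lidpt(p,198,0,15))
togo([P[0],P[1],300],1.083)
E
```

```text
[ 6.16719e+02 -1.81300e+01 -2.96000e-01  3.26000e-01  7.16850e+01
  5.55860e+01  6.47200e+00  2.33410e+01]
[574.77330219  83.50808753 195.42286376]
[566.3861232   -2.78092583 192.8034358 ]
[560.18470516  87.94106936 127.        ]
[551.73745432   1.67030981 130.        ]
t 0.35 pos [161.1 603.7 231. ] F [ 0.4 -0.3 -0.1] shift/250 [-2.0743 -1.5818 -0.2753]
yaw 1.3099892595035227 q6 -0.1189909590686127 ('turn/.5 about z', np.float64(0.45397851900704556))
xaxis [-0.966  0.258  0.   ]
```

step_arm(motion=[[[-0.15,-0.12,-0.2,0,0,0,1],[-0.25,-0.2,-0.28,0,0,0,1],[-0.35,-0.3,-0.28,0,0,0,1],[-0.5,-0.4,-0.28,0,0,0,1],[-0.6,-0.5,-0.28,0,0,0,1],[-0.7,-0.6,-0.28,0,0,0,1],[-0.85,-0.7,-0.28,0,0,0,1],[-1,-0.8,-0.28,0,0,0,1],[-1,-0.8,-0.28,0,0,0,1]]])

```text
clock: 1.1
position: [353.8, 342.5, 301.6]
eef_rot: [0.133, 0.991, -0.0, 0.001]
force: [-0.2, 0.1, 0.3]
finger_gap: -0.003
```

step_arm(motion=[[[-0.12,-0.1,0,0,0,0.1,1],[-0.25,-0.2,0,0,0,0.2,1],[-0.35,-0.3,0,0,0,0.3,1],[-0.5,-0.4,0,0,0,0.45,1],[-0.6,-0.45,0,0,0,0.45,1],[-0.75,-0.55,0,0,0,0.45,1],[-0.85,-0.65,0,0,0,0.45,1],[-1,-0.77,0,0,0,0.45,1],[-1,-0.77,0,0,0,0.45,1],[-1,-0.77,0,0,0,0.45,1]]])

```text
clock: 1.93
position: [543.9, 94.0, 300.8]
eef_rot: [0.242, 0.97, -0.0, -0.001]
force: [-0.6, -0.6, 0.6]
finger_gap: -0.003
```

Run:
```python
from h import *
from bench import camera,observe
togo([568,86,205],1.083)
for n in("scene","wrist"): cv2.imwrite(f"pics/{n}2.png",camera(n)["color"])
```

```text
t 1.9333 pos [543.9  94.  300.8] F [-0.6 -0.6  0.6] shift/250 [-0.1004  0.017   0.3832]
yaw 1.0813051501421997 q6 -1.0449982492236245 ('turn/.5 about z', np.float64(-0.003389699715600436))
xaxis [-0.883  0.47   0.001]
```

View pics/wrist2.png

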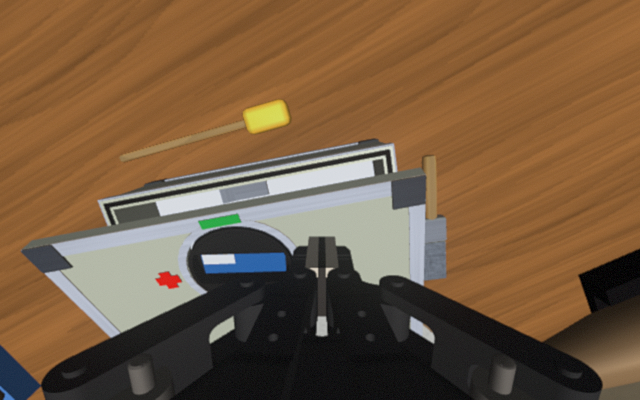

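View pics/scene2.png

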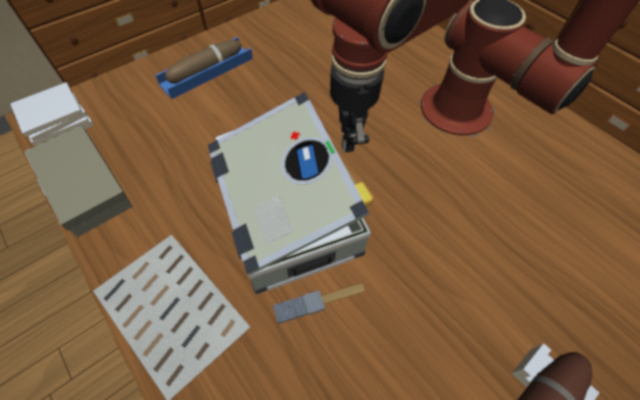

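The wrist view shows the slot lying along the tool's y (slot around (245,262)) and the tip over the +y part of the lid, clear of the dial. Descending next.

step_arm(motion=[[[-0.1,0.02,0.05,0,0,0,1],[-0.1,0.02,0.2,0,0,0,1],[-0.1,0.02,0.3,0,0,0,1],[-0.1,0.02,0.36,0,0,0,1],[-0.1,0.02,0.36,0,0,0,1],[-0.1,0.02,0.36,0,0,0,1]]])

```text
clock: 2.53
position: [566.4, 90.0, 210.8]
eef_rot: [0.239, 0.971, -0.0, -0.001]
force: [0.4, -0.1, 0.9]
finger_gap: 0.001
```

step_arm(motion=[[[0,0,0.015,0,0,0,1],[0,0,0.03,0,0,0,1],[0,0,0.045,0,0,0,1],[0,0,0.06,0,0,0,1],[0,0,0.075,0,0,0,1],[0,0,0.09,0,0,0,1],[0,0,0.105,0,0,0,1],[0,0,0.12,0,0,0,1]]])

```text
clock: 3.2
position: [567.9, 88.5, 182.4]
eef_rot: [0.241, 0.971, 0.0, 0.001]
force: [-1.4, 0.4, 5.1]
finger_gap: -0.001
```

step_arm(motion=[[[0,0,0.015,0,0,0,1],[0,0,0.03,0,0,0,1],[0,0,0.045,0,0,0,1],[0,0,0.06,0,0,0,1],[0,0,0.075,0,0,0,1],[0,0,0.09,0,0,0,1],[0,0,0.105,0,0,0,1],[0,0,0.12,0,0,0,1],[0,0,0.135,0,0,0,1],[0,0,0.15,0,0,0,1],[0,0,0.165,0,0,0,1],[0,0,0.18,0,0,0,1]]])

```text
clock: 4.2
position: [567.3, 88.5, 135.7]
eef_rot: [0.241, 0.971, -0.0, -0.0]
force: [-3.1, 1.8, 4.5]
finger_gap: 0.001
```

step_arm(motion=[[[0,0,0.006,0,0,0,1],[0,0,0.012,0,0,0,1],[0,0,0.018,0,0,0,1],[0,0,0.024,0,0,0,1],[0,0,0.03,0,0,0,1],[0,0,0.03,0,0,0,1]]])

```text
clock: 4.7
position: [567.5, 88.4, 128.4]
eef_rot: [0.241, 0.971, -0.0, 0.0]
force: [-1.1, 0.5, 1.4]
finger_gap: 0.003
```

step_arm(motion=[[[0,0,0.004,0,0,0,1],[0,0,0.008,0,0,0,1],[0,0,0.008,0,0,0,1]]])

```text
clock: 4.95
position: [567.6, 88.4, 127.0]
eef_rot: [0.241, 0.971, -0.0, 0.0]
force: [-3.1, 1.1, 3.8]
finger_gap: -0.0
```

step_arm(motion=[[[0,0,0.004,0,0,0,1],[0,0,0.004,0,0,0,1],[0,0,0.004,0,0,0,1]]])

```text
clock: 5.2
position: [567.6, 88.4, 127.0]
eef_rot: [0.24, 0.971, -0.0, 0.0]
force: [-5.6, 0.6, 8.2]
finger_gap: 0.002
```

step_arm(motion=[[[0,0,0.004,0,0,0,1],[0,0,0.008,0,0,0,1],[0,0,0.008,0,0,0,1],[0,0,0.008,0,0,0,1]]])

```text
clock: 5.53
position: [567.7, 88.4, 126.9]
eef_rot: [0.24, 0.971, -0.0, -0.0]
force: [-11.0, -0.3, 17.1]
finger_gap: -0.004
```

The force has climbed to 17 N and the height stays at 126.9 mm, so the lid is seated. I'll lift off and look again.

step_arm(motion=[[[0,0,-0.02,0,0,0,1],[0,0,-0.1,0,0,0,1],[0,0,-0.2,0,0,0,1],[0.1,0.1,-0.35,0,0,0,1],[0.2,0.2,-0.45,0,0,0,1],[0.3,0.3,-0.45,0,0,0,1],[0.3,0.3,-0.45,0,0,0,1],[0.3,0.3,-0.45,0,0,0,1]]])

```text
clock: 6.2
position: [536.2, 191.5, 236.8]
eef_rot: [0.239, 0.971, 0.0, 0.001]
force: [-0.0, -0.3, -0.2]
finger_gap: -0.0
```

Run:
```python
from h import *
from bench import camera,observe
togo([552,2,200],1.083)
for n in("scene","wrist","top"): cv2.imwrite(f"pics/{n}3.png",camera(n)["color"])
a=cv2.imread("pics/top3.png")[85:275,235:495];cv2.imwrite("pics/t3.png",cv2.resize(a,None,fx=3,fy=3,interpolation=cv2.INTER_CUBIC))
a=cv2.imread("pics/scene3.png")[85:300,195:395];cv2.imwrite("pics/s3.png",cv2.resize(a,None,fx=2.75,fy=2.75,interpolation=cv2.INTER_CUBIC))
```

```text
t 6.2 pos [536.2 191.5 236.8] F [-0.  -0.3 -0.2] shift/250 [-0.4071 -0.6425  0.1474]
yaw 1.0885034724909095 q6 -0.8759511009722581 ('turn/.5 about z', np.float64(0.011006944981819089))
xaxis [-0.886  0.464 -0.002]
```

View pics/t3.png

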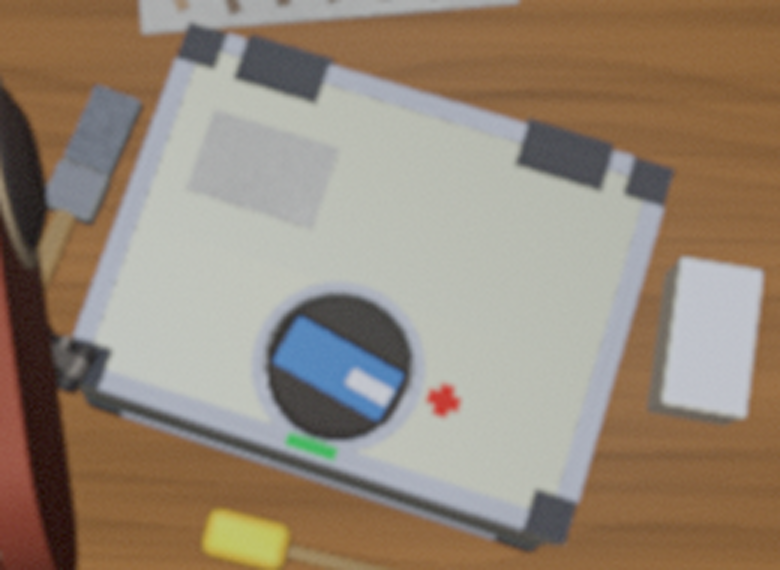

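View pics/s3.png

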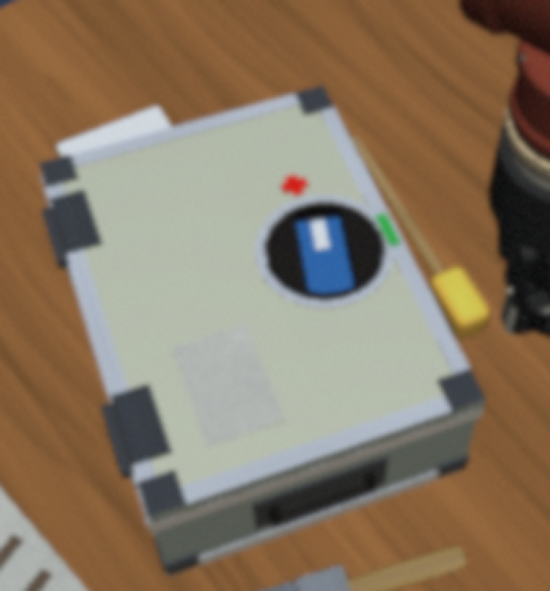

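View pics/wrist3.png

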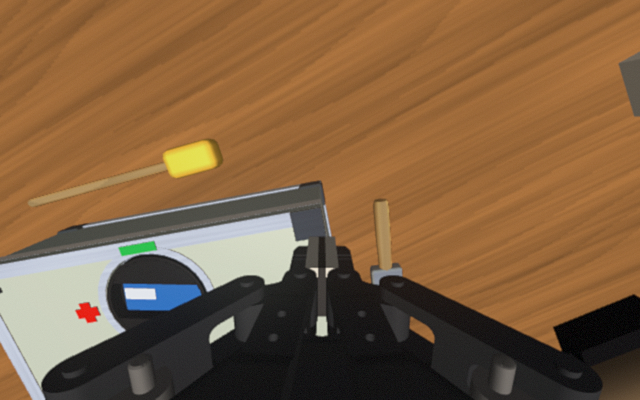

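The lid lies flat. Dial at crop (340,367) in the top view and (325,250) in the scene view; the white line is still near red. Refit with the lid shut.

```bash
python3 - <<'E'
import re
s=open('fit.py').read()
i=s.index('obs=');j=s.index('def pt')
s=s[:i]+"""obs=[(t(190,25),'bp'),(t(672,170),'bm'),(t(566,542),'fm'),(t(340,367),'d'),(t(443,401),'r'),(t(312,446),'g'),(t(370,387),'w'),
(s(323,88),'fm'),(s(483,402),'fp'),(s(40,165),'bm'),(s(325,250),'d'),(s(294,185),'r'),(s(388,230),'g'),(s(320,234),'w')]
"""+s[j:]
s=s.replace("[500,-50,-.2,.4,65,55,.2,25]","[616,-18,-.296,.0,71,55,.2,25]")
open('fit2.py','w').write(s)
E
python3 fit2.py
python3 - <<'E'
from h import *
from bench import camera
# direct ray of dial on z=130
for n,uv in(("top",(340/3+235-.33,367/3+85-.33)),("scene",(325/2.75+195-.3,250/2.75+85-.3))):
    c=camera(n);W=np.array(c["world_to_cam"]);K=np.array(c["intrinsics"])
    d=W[:3,:3].T@np.linalg.inv(K)@[*uv,1];o=-W[:3,:3].T@W[:3,3];print(n,o+d*(130-o[2])/d[2])
c=camera("wrist")
from bench import observe
s=observe();Tw=np.eye(4);Tw[:3,:3]=R.from_quat(s["eef_rot"]).as_matrix();Tw[:3,3]=s["position"]
print(s["eef_rot"],s["position"])
M=Tw@np.array(c["tool_from_camera"])
for z,uv in((127,(88,313)),(127,(138,249)),(115,(141,294))):
    d=M[:3,:3]@np.linalg.inv(c["intrinsics"])@[*uv,1];o=M[:3,3];print(uv,o+d*(z-o[2])/d[2])
E
```

```text
[ 6.1651e+02 -1.7459e+01 -2.9800e-01 -1.5000e-02  7.2591e+01  5.5506e+01
  1.8500e-01  2.5067e+01]
bp [-0.8 -0.3]
bm [-0.   0.1]
fm [-1.3  1. ]
d [-1.3  0.1]
r [-0.3  0.5]
g [-0.8  0.7]
w [-0.4  0.7]
fm [-1.  -0.3]
fp [-0.2 -1. ]
bm [-1.3 -1. ]
d [-1.1 -0.9]
r [-0.8  0. ]
g [-1.4  0.4]
w [-1.3  0.1]
bp [791. 109. 127.]
bm [ 690. -220.  127.]
fp [541. 186. 123.]
fm [ 440. -143.  123.]
d [551.   3. 127.]
w [540. -20. 112.]
top [5.51082145e+02 1.28118289e-01 1.30000000e+02]
scene [552.20893435   7.74740715 130.        ]
[ 2.41253569e-01  9.70462002e-01 -2.66391408e-04 -3.83250523e-04] [536.32865727 188.81416585 235.63266578]
(88, 313) [530.07032936 -67.05984318 127.        ]
(138, 249) [497.97563423  18.0563784  127.        ]
(141, 294) [540.1546836  -18.94770437 115.        ]
```

Run:
```python
from h import *
togo([540.4,-18.3,145],1.088)
```

```text
t 6.6 pos [536.3 188.8 235.6] F [-0.1  0.7 -0.3] shift/250 [-0.4025 -0.7241  0.3628]
yaw 1.0834817537065493 q6 -0.8757683444943448 ('turn/.5 about z', np.float64(-0.009036492586901534))
xaxis [-0.884  0.468  0.001]
```

step_arm(motion=[[[-0.08,-0.13,0,0,0,0,1],[-0.16,-0.26,0,0,0,0,1],[-0.24,-0.39,0,0,0,0,1],[-0.32,-0.53,0.0,0,0,0,1],[-0.4,-0.65,0.1,0,0,0,1],[-0.4,-0.725,0.2,0,0,0,1],[-0.4,-0.725,0.3,0,0,0,1],[-0.4,-0.725,0.36,0,0,0,1],[-0.4,-0.725,0.36,0,0,0,1],[-0.4,-0.725,0.36,0,0,0,1],[-0.4,-0.725,0.36,0,0,0,1]]])

```text
clock: 7.52
position: [540.9, -17.4, 147.7]
eef_rot: [0.241, 0.971, 0.0, 0.001]
force: [0.7, -0.1, 1.0]
finger_gap: 0.001
```

Run:
```python
from h import *
from bench import camera,observe
togo([540.4,-18.3,119],1.088)
cv2.imwrite("pics/wrist4.png",camera("wrist")["color"])
a=camera("scene")["color"][140:240,260:380];cv2.imwrite("pics/s4.png",cv2.resize(a,None,fx=5,fy=5,interpolation=cv2.INTER_CUBIC))
```

```text
t 7.5167 pos [540.9 -17.4 147.7] F [ 0.7 -0.1  1. ] shift/250 [ 0.0002 -0.0041  0.1148]
yaw 1.0849309879452085 q6 -1.2546257135473982 ('turn/.5 about z', np.float64(-0.0061380241095831956))
xaxis [-0.884  0.467 -0.002]
```

View pics/wrist4.png

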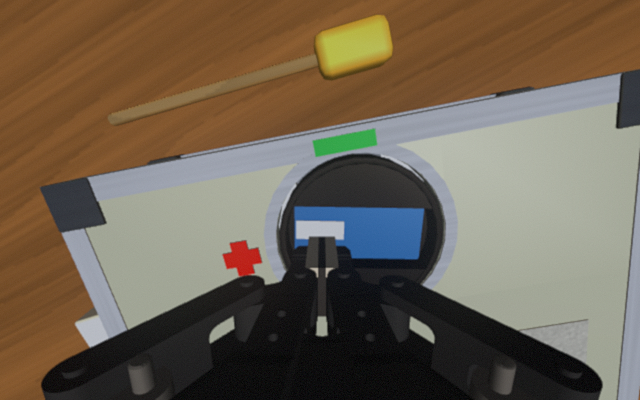

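View pics/s4.png

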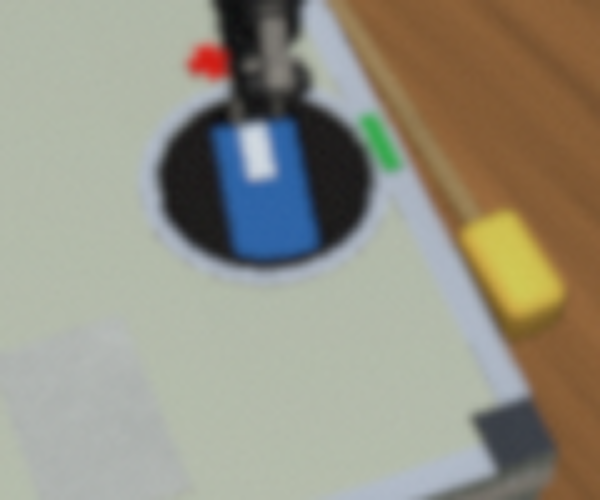

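The wrist view shows the tip (322,240) lined up over the white index (320,230). The slot floor spans columns 295–425 and lies along the jaw axis. Lowering into the slot.

step_arm(motion=[[[0,0,0.02,0,0,0,1],[0,0,0.04,0,0,0,1],[0,0,0.06,0,0,0,1],[0,0,0.075,0,0,0,1],[0,0,0.075,0,0,0,1],[0,0,0.075,0,0,0,1]]])

```text
clock: 8.12
position: [539.6, -17.1, 126.9]
eef_rot: [0.24, 0.971, -0.0, -0.001]
force: [-0.2, 0.2, 0.9]
finger_gap: 0.002
```

step_arm(motion=[[[0,0,0.01,0,0,0,1],[0,0,0.02,0,0,0,1],[0,0,0.03,0,0,0,1],[0,0,0.035,0,0,0,1],[0,0,0.035,0,0,0,1]]])

```text
clock: 8.53
position: [539.7, -17.1, 118.3]
eef_rot: [0.241, 0.971, -0.0, -0.0]
force: [-0.3, 0.3, -0.2]
finger_gap: 0.002
```

```bash
cat > arc.py <<'E'
from h import *
from bench import observe
import sys
# rows: finger at slot angle a (cam), radius 24, push offset o (perp. clockwise)
c=np.array([551.5,3.]);yaw=-.298
def pose(a,o):
    ang=-np.pi/2+yaw-a; u=np.array([np.cos(ang),np.sin(ang)]); t=np.array([u[1],-u[0]]) # clockwise dir
    return c+24*u+o*t, ang+np.pi
s=observe();M=R.from_quat(s["eef_rot"]).as_matrix();p0=s["position"]
y0=np.arctan2(M[1,1],M[0,1]);print(np.round(p0,1),np.round(s["force"],1),y0)
a0,a1,n,o=map(float,sys.argv[1:5])
for a in np.linspace(a0,a1,int(n)):
    P,y=pose(a,o); d=M.T@np.append(P-p0[:2],0); print(round(a,2),np.round(d/250,3)[:2],"turn",round((y0-y)/.5,2))
E
python3 arc.py 0.185 0.6 7 8
```

```text
[539.7 -17.1 118.3] [-0.3  0.3 -0.2] 1.0849842592666983
0.18 [ 0.027 -0.003] turn -0.01
0.25 [ 0.034 -0.   ] turn 0.13
0.32 [0.04  0.003] turn 0.27
0.39 [0.047 0.006] turn 0.41
0.46 [0.053 0.01 ] turn 0.55
0.53 [0.058 0.014] turn 0.69
0.6 [0.064 0.018] turn 0.82
```

The tip is 12 mm into the slot with no contact force. Starting the arc.

step_arm(motion=[[[0.015,0,0,0,0,0,1],[0.027,-0.002,0,0,0,0,1],[0.034,0,0,0,0,0.13,1],[0.04,0.003,0,0,0,0.27,1],[0.047,0.006,0,0,0,0.41,1],[0.053,0.01,0,0,0,0.55,1],[0.058,0.014,0,0,0,0.69,1],[0.064,0.018,0,0,0,0.82,1],[0.064,0.018,0,0,0,0.82,1]]])

```text
clock: 9.28
position: [527.9, -6.0, 119.0]
eef_rot: [0.433, 0.901, -0.0, 0.001]
force: [0.7, -1.2, -0.9]
finger_gap: -0.001
```

```bash
python3 arc.py 0.6 1.05 8 8; python3 -c "
from bench import camera;import cv2
cv2.imwrite('pics/wrist5.png',camera('wrist')['color'])"
```

```text
[527.9  -6.  119. ] [ 0.7 -1.2 -0.9] 0.6742441211876467
0.6 [0.002 0.   ] turn 0.0
0.66 [0.008 0.003] turn 0.13
0.73 [0.014 0.005] turn 0.26
0.79 [0.019 0.008] turn 0.39
0.86 [0.025 0.012] turn 0.52
0.92 [0.03  0.015] turn 0.65
0.99 [0.035 0.019] turn 0.77
1.05 [0.04  0.024] turn 0.9
```

View pics/wrist5.png

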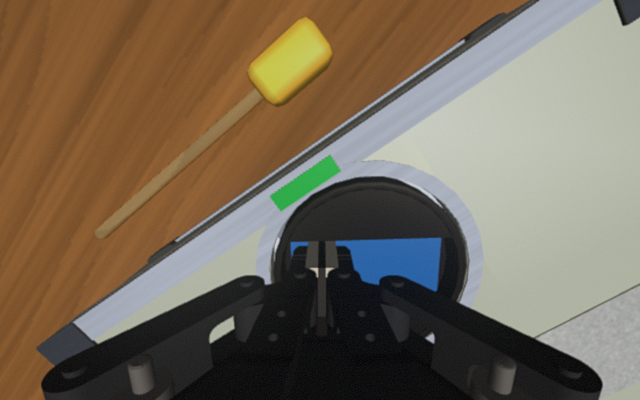

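The slot is still level in the picture (floor edge at row ~240) after 0.4 rad of tool turn, so the dial is following. Continuing.

step_arm(motion=[[[0.008,0.003,0,0,0,0.13,1],[0.014,0.005,0,0,0,0.26,1],[0.019,0.008,0,0,0,0.39,1],[0.025,0.012,0,0,0,0.52,1],[0.03,0.015,0,0,0,0.65,1],[0.035,0.019,0,0,0,0.77,1],[0.04,0.024,0,0,0,0.9,1],[0.04,0.024,0,0,0,0.9,1]]])

```text
clock: 10.0
position: [526.4, 5.6, 119.0]
eef_rot: [0.623, 0.782, -0.0, 0.0]
force: [0.9, -2.4, -0.4]
finger_gap: 0.003
```

```bash
python3 arc.py 1.05 1.5 8 8
```

```text
[526.4   5.6 119. ] [ 0.9 -2.4 -0.4] 0.22569647557122643
1.05 [-0. -0.] turn 0.01
1.11 [0.006 0.002] turn 0.13
1.18 [0.012 0.004] turn 0.26
1.24 [0.018 0.008] turn 0.39
1.31 [0.023 0.011] turn 0.52
1.37 [0.029 0.015] turn 0.65
1.44 [0.034 0.019] turn 0.78
1.5 [0.038 0.023] turn 0.91
```

step_arm(motion=[[[0.006,0.002,0,0,0,0.13,1],[0.012,0.004,0,0,0,0.26,1],[0.018,0.008,0,0,0,0.39,1],[0.023,0.011,0,0,0,0.52,1],[0.029,0.015,0,0,0,0.65,1],[0.034,0.019,0,0,0,0.78,1],[0.038,0.023,0,0,0,0.9,1],[0.038,0.023,0,0,0,0.9,1]]])

```text
clock: 10.67
position: [529.9, 16.0, 119.0]
eef_rot: [0.781, 0.624, -0.0, 0.0]
force: [0.5, -3.3, 0.2]
finger_gap: 0.001
```

```bash
python3 arc.py 1.5 1.8 7 8;  python3 -c "
from bench import camera;import cv2
cv2.imwrite('pics/wrist6.png',camera('wrist')['color'])"
```

```text
[529.9  16.  119. ] [ 0.5 -3.3  0.2] -0.22325142306266788
1.5 [ 0.001 -0.   ] turn 0.01
1.55 [0.006 0.002] turn 0.11
1.6 [0.01  0.004] turn 0.21
1.65 [0.015 0.006] turn 0.31
1.7 [0.019 0.008] turn 0.41
1.75 [0.024 0.011] turn 0.51
1.8 [0.028 0.014] turn 0.61
```

View pics/wrist6.png

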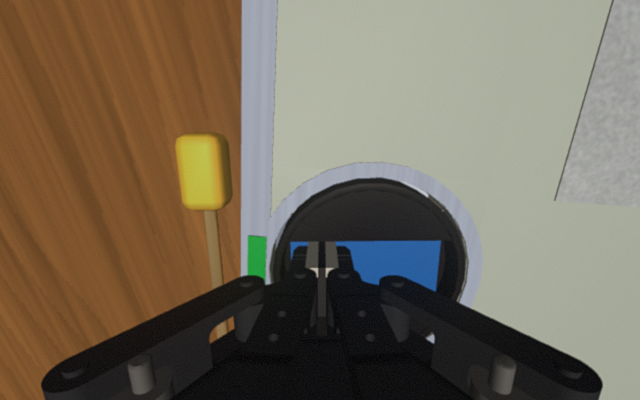

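The slot has come to the lid's front direction, with the green bar at (257,256) in line with it. Pushing gently on to the stop.

step_arm(motion=[[[0.006,0.002,0,0,0,0.1,1],[0.01,0.003,0,0,0,0.15,1],[0.012,0.003,0,0,0,0.15,1],[0.012,0.003,0,0,0,0.15,1]]])

```text
clock: 11.05
position: [531.2, 17.7, 119.0]
eef_rot: [0.804, 0.595, -0.001, 0.001]
force: [-1.3, -6.8, 1.5]
finger_gap: 0.004
```

step_arm(motion=[[[0.004,0.001,0,0,0,0,1],[0.008,0.002,0,0,0,0,1],[0.008,0.002,0,0,0,0,1],[0.008,0.002,0,0,0,0,1]]])

```text
clock: 11.38
position: [531.3, 17.8, 119.0]
eef_rot: [0.804, 0.595, -0.003, 0.002]
force: [-4.1, -12.1, 3.6]
finger_gap: -0.0
```

The push has reached 12.8 N with no further movement, so it is at the stop. Backing off the wall and lifting out.

step_arm(motion=[[[-0.02,0,0,0,0,0,1],[-0.042,-0.002,0,0,0,0,1],[-0.042,-0.002,0,0,0,0,1],[-0.042,-0.002,-0.03,0,0,0,1],[-0.042,-0.002,-0.1,0,0,0,1],[-0.042,-0.002,-0.25,0,0,0,1],[-0.042,-0.002,-0.4,0,0,0,1],[0.05,0.2,-0.6,0,0,0,1],[0.1,0.3,-0.7,0,0,0,1],[0.1,0.5,-0.7,0,0,0,1],[0.1,0.6,-0.7,0,0,0,1],[0.1,0.6,-0.7,0,0,0,1]]])

```text
clock: 12.38
position: [687.2, 0.1, 295.4]
eef_rot: [0.805, 0.594, 0.002, 0.001]
force: [-0.7, 0.3, -0.1]
finger_gap: 0.0
```

Run:
```python
from h import *
from bench import camera,observe
togo([552,2,200])
for n in("scene","wrist","top"): cv2.imwrite(f"pics/{n}7.png",camera(n)["color"])
a=cv2.imread("pics/top7.png")[85:275,235:495];cv2.imwrite("pics/t7.png",cv2.resize(a,None,fx=3,fy=3,interpolation=cv2.INTER_CUBIC))
a=cv2.imread("pics/scene7.png")[85:300,195:395];cv2.imwrite("pics/s7.png",cv2.resize(a,None,fx=2.75,fy=2.75,interpolation=cv2.INTER_CUBIC))
```

```text
t 12.3833 pos [6.872e+02 1.000e-01 2.954e+02] F [-0.7  0.3 -0.1] shift/250 [-0.1523 -0.5205  0.3795]
yaw -0.29898345228175915 q6 0.1907186005905394 
xaxis [0.295 0.956 0.001]
```

View pics/t7.png

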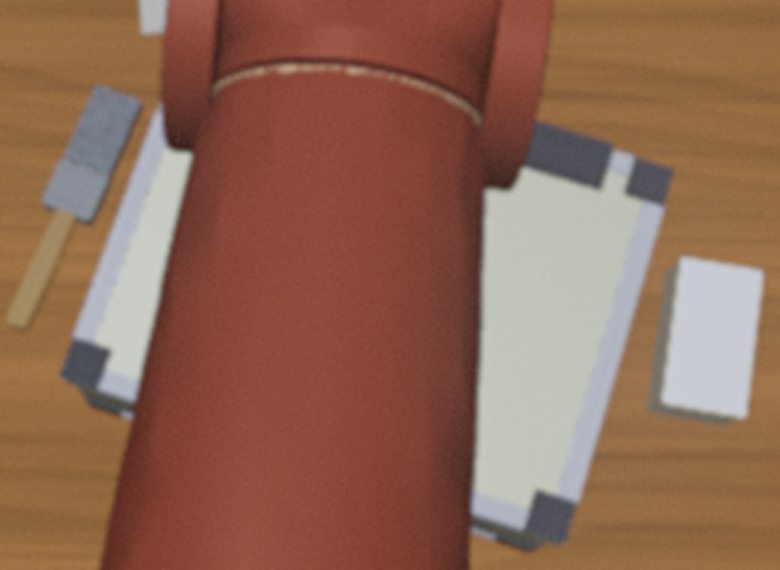

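View pics/s7.png

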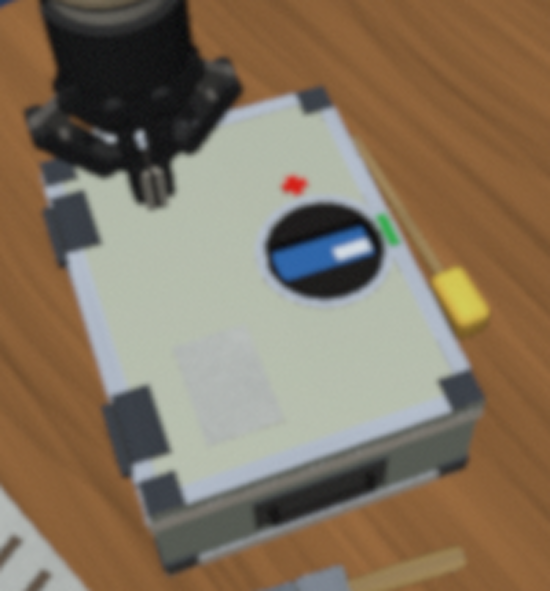

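View pics/wrist7.png

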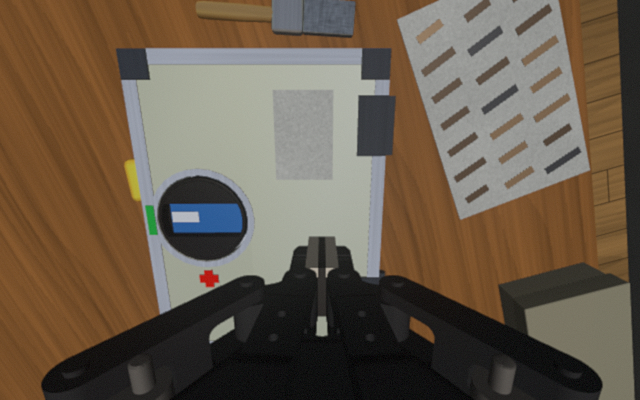

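The wrist view shows the slot from (170,219) to (242,219), white end towards green (152,220). The mallet, brush and foam block appear unmoved. Now to quantify the angle.

Run:
```python
from h import *
from bench import camera,observe
s=observe();c=camera("wrist")
a=c["color"][165:275,110:270];cv2.imwrite("pics/w8.png",cv2.resize(a,None,fx=5,fy=5,interpolation=cv2.INTER_CUBIC))
import json;json.dump([s["position"].tolist(),s["eef_rot"].tolist(),np.array(c["tool_from_camera"]).tolist(),np.array(c["intrinsics"]).tolist()],open("w8.json","w"))
```

```text
(no output)
```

View pics/w8.png

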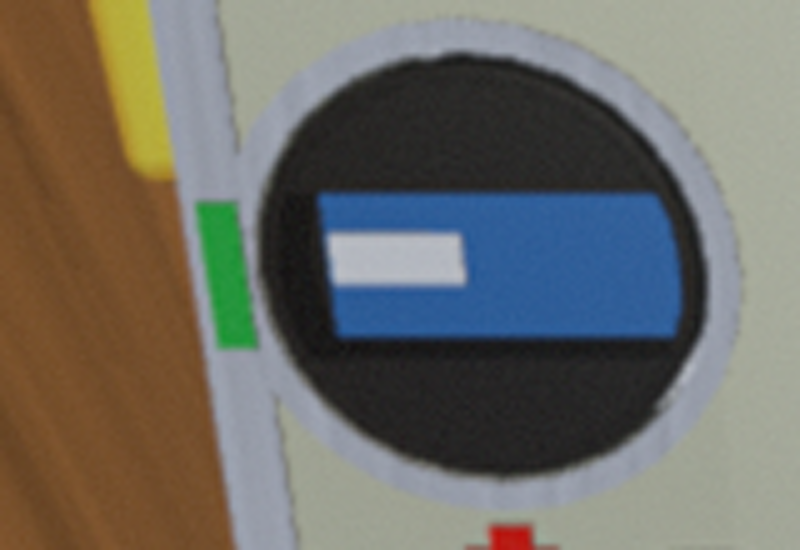

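Run:
```python
from h import *
import json
p,q,t,K=json.load(open("w8.json"))
Tw=np.eye(4);Tw[:3,:3]=R.from_quat(q).as_matrix();Tw[:3,3]=p;M=Tw@np.array(t)
def g(u,v,z):
    d=M[:3,:3]@np.linalg.inv(K)@[u/5+110-.4,v/5+165-.4,1];return (M[:3,3]+d*(z-M[2,3])/d[2])[:2]
def ang(a,b):d=b-a;return np.arctan2(d[1],d[0])
print("slot bottom",ang(g(337,339,115),g(675,338,115)),"top",ang(g(320,192,115),g(655,193,115)))
f=ang(g(252,349+0,127),g(238,201,127));print("front edge dir-90 (case yaw)",ang(g(258,348,127),g(238,201,127))-np.pi/2)
print("lid long edge yaw", ang(g(296,545,127),g(220,10,127))-np.pi/2)
print("dial",g(483,265,130))
```

```text
slot bottom -0.2944189932812036 top -0.30082809128964716
front edge dir-90 (case yaw) -0.3119212350113707
lid long edge yaw -0.30452030072200453
dial [552.64346124   6.28065292]
```

The slot's direction (−0.297 rad) matches the case yaw (−0.298 to −0.31 rad) to within about 0.015 rad. The fastener is at its stop and the arm is clear.

```bash
python3 -c "
from bench import observe,close_job
s=observe();print(s['position'],s['force'],abs(s['joint_velocities']).max());print(close_job())"
```

```text
[682.57656938   0.97305543 293.51985872] [ 0.35806483 -0.1550067  -0.41056688] 0.033373779968278824
the job is handed in; nothing more can be done
None
```

The lid is shut, the fastener is turned home to its green mark, and I handed the job in at about 12.5 s on the robot's clock. No verdict is reported.

**Lid:** I pushed it down with the closed fingertips until it seated at 126.9 mm (127 mm is shut). The wrist force there was about 20 N, against a limit of 60 N.

**Fastener:** I lowered the tip 11–12 mm into the slot and swept it clockwise, from about 0.19 rad to its stop. At the stop the push reached about 13 N and the tip moved no farther. I then backed off the slot wall and lifted out.

**Last checks:**
- **Angle:** The slot's direction (−0.297 rad) matches the case's yaw, which I measured at −0.298 to −0.312 rad. That puts the fastener at about 1.57 ± 0.015 rad.
- **White line:** It points at the green bar.
- **Lid:** It looks flat in the scene and wrist pictures. With the lid pressed shut, the camera fit gave −0.015 rad instead of 0. I put that down to calibration error, since the contact height agreed with shut.
- **Dial centre:** The top and scene cameras disagreed by about 7 mm in y; the combined fit I used worked.
- **Loose objects:** The foam block and brush look unmoved in the top view and the mallet unmoved in the scene view; I did not measure them.
- **Arm:** It ended clear, about 165 mm above the lid, with no contact force.

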